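Carry a branch slice on a lifter and seat it in a V-stop jig

ROBOT

A 6-joint arm with a two-finger parallel gripper is mounted at the origin on the work surface. World frame = base frame: x ahead of the robot, y to its left, z up, the work surface at z = 0. Lengths are in mm, angles in degrees, forces in N, time in s.
With the tool pointing down it reaches from about 350 to 775 mm from the base axis. Payload 7.3 kg.
Tool frame: the origin (TCP) lies at the very end of the fingers, on their centre line; the grasp point (between the pads) lies 19 mm behind it; z points along the fingers, y is the line along which they close (so a half turn about z gives the same grasp; the last joint's range is limited). The gripper opens to 92 mm and grips with 3 to 60 N. Pads are 19 mm wide; open, the fingers measure 130 mm over their backs; the gripper's body (75 mm by 190 mm) begins 47 mm behind the grasp point.
Start: joints at [-76.662, 19.595, 87.324, -0, 73.075, -8.365], TCP at [194.171, -487.793, 226.741] pointing down, gripper open.
Joint ranges: [-145.02, 145.02], [-44.19, 115.74], [2.07, 154.8], [-57.11, 237.11], [16.16, 152.29], [-177.93, 177.93]. Speed limits (degrees/s): [147.25, 147.25, 180, 180, 180, 180].

INTERFACE

Orientations are given as [roll, pitch, yaw] about the fixed x, y, z axes, in that order (R = Rz(yaw) Ry(pitch) Rx(roll)).
In Python, from cell import ctrl gives the robot as it stands. The module is installed in compiled form; this text tells all that it offers.
- The arm moves only by the tool step_arm, never from a script. Its argument "series" is a list of rows, each a list of 7 numbers: the opening in per cent of the stroke, from 0 (shut) to 100 (fully open), then the shift along the world's x, y, z in m, then the turn, a rotation vector about the world's x, y, z in degrees. A call has 1 to 5 rows; each row is the pose to reach, as a shift and turn from the pose commanded when the call began; what a row does not reach only later rows make up. A row lasts 1/8 s, in which the tool goes at most 62.5 mm and 10.7 degrees, less where a joint would pass 70% of its speed; a pose out of reach is approached as far as the arm can. A call with a gripper value outside its range is refused whole. The fingers move at their own pace and stop on an object; the grip force is fixed at half the most. Time passes only in rows, so rows that repeat a pose let the fingers close. It gives the time, the measured TCP pose, the force, the opening and the grip force at its end, in the units of the state.
- ctrl.get_state(): the state, without advancing time (a new reading comes with each control period).
- ctrl.snapshot(name): name is "scene" or "top" or "wrist"; returns (picture, depth): 420x560x3 uint8, blue, green, red; 420x560 float32, mm along the optical axis (not along the pixel's ray), 0 where there is no reading.
- ctrl.camera_model(name): a dict with "mtx" (3x3 intrinsics, pixels), "R" (3x3) and "t" (3): a world point X has camera coordinates R X + t; the wrist camera has in their place "tool_from_camera" (4x4, takes a point from camera to tool coordinates, whose origin is the TCP and whose axes are the flange's). Camera axes: x right, y down, z forward; pixel columns grow to the right and rows downward; lengths in mm; the calibration is good to about 2 mm. A picture is of the moment at which its call begins: read the wrist's pose just before it. camera_model takes no time and is no camera call.
- ctrl.close_job(): hands the job in; it is judged then, once.
Trained networks look in the newest picture that a camera, given by its name, has taken for a name from the list of things; names that differ only in an ending like _2 or _b are one class to them, and where a whole thing is asked for, a point or a joint stands for the part that bears it (a point fixed in the world has none). Each returns a list of dicts, best first, with "score" (0 to 1); they miss things now and then, are a little off and sometimes report something else, mostly with a low value. They report only what shows in the picture. A call takes as long as a camera call. They do not tell look-alikes from the thing itself.
- ctrl.trace(target, camera): "mask" (420x560 bool, what is visible of it) and "bbox" ([left, top, right, bottom] in pixels, round what is visible of it).
The state is a dict: "time_s": time; "q": joint angles; "joint_velocities": joint speeds; "effort": joint torques, N m; "position": TCP position; "orientation": TCP orientation; "contact_force": force on the tool from outside, world axes, zero at the start; "torque": the same for the moment, N m; "width": opening from 0.0 (shut) to 1.0 (fully open); "finger_force": force on a finger pad.
Only numpy, scipy, OpenCV 4.12 (cv2) and the standard library are available. Lean on these libraries where they do the work, as an engineer would, in place of code of your own. Each camera call takes 0.05 s, during which the arm holds its last target. There are 200 camera calls.

TASK

Pick up the lifter by its handle with the wooden slice lying on its blade, carry the slice level to the jig, lower it onto the jig's two rails and, with the lifter's shoulder, push it fully home into the V-stop: press firmly for a moment so that it beds against both faces, but gently enough not to shift the stop. Then draw the lifter out from under it and lay the lifter back in its stand, leaving the slice seated. Never touch the slice with the fingers, and leave the other things alone.

Things in the scene. Friction and masses are not known exactly. Their poses are not given: they have to be found in the camera images.
- slice: A natural branch slice: a wooden disc with uneven, roundish outline (26 to 30 mm from its origin to the rim, not the same all round), 10 mm thick, about 25 g, a small heart on top. Origin: centre of its underside, z up. It starts on the blade, up to 7 mm clear of the shoulder, up to 2 mm off the middle. Where exactly its rim will meet shoulder and V must be felt.
- lifter: Wooden handle with a flat steel blade, about 140 g. Origin: middle of the handle, at its underside (level with the blade's underside); x along the blade to its tip, z up. Handle x -45 to 45 mm, 22 wide, 26 high: pinch across y from above. Blade 4 mm thick, 22 wide, tip at x = 137.
- blade (a point): Point on the blade's top, x = 125 mm, 4 mm above the lifter's underside: about where the slice's centre is when its rim touches the shoulder, an upright steel plate 22 mm wide across the blade, front face at x = 97, rising 14 mm above the blade's top. The shoulder pushes the slice when the lifter moves along +x. The slice is held on the blade by friction only.
- jig: Wooden jig, fixed. Origin: on the table; x: direction in which the slice is pushed, z up. Footprint x -60 to 90 mm, y -55 to 55. Two flat rails along x, tops 42 mm above the table; between them a channel 38 mm wide (y -19 to 19), 12 mm deep, open at both ends: the blade and shoulder sink into it while the slice stays on the rails.
- stop: V-stop on the jig, carrying two fences. Origin: at rail-top level, where the centre of a 28 mm radius disc would be when home (the uneven slice ends within about 4 mm of it); x as the jig's. Set 5 to 25 mm ahead of the jig's origin, on its middle line; held by friction, slides at about 22 N. Push on it must stay below 18 N (stiff contact: approach slowly); 6 to 10 N beds the slice.
- fence_l: Left (+y) face of the V: a wooden bar 36 x 10 x 14 mm, upright, 45 degrees to the jig's x, open V towards the jig's -x. Origin: centre of its underside. Its own y runs along the bar, -x faces the slice.
- fence_r: Right (-y) face of the V, mirror image of the left. Pushed in off-centre the slice jams on one fence only; shifting the lifter sideways under light push rolls it in (the lifter has 8 mm of room each side in the channel). Home, it bears on both fences with at least 1 N each; rocking the lifter sideways a little under the push shares the load.
- stand: The lifter's stand, fixed: base 10 mm high, two saddles (at x -161 and -60 mm, 10 thick) with tops 35 mm above the table and 6 mm high lips 40 mm apart. Origin: on the table below the slice's starting place; x along the lying lifter. The lifter lies home with its origin at x = -125, y = 0, z = 35 mm, its x along the stand's x. The handle's middle is free on both sides.
- glue_gun: bystander: a black cordless glue gun lying flat, 150 mm long, 34 mm high
- carton: bystander: a white carton, 100 x 150 x 40 mm
- stick_box: bystander: a low box of craft sticks with a ball knob, 130 x 120 mm, 52 mm high
- dish: bystander: a small red plastic dish, 72 mm across, 30 mm high
Mind the look-alikes: they are no part of the job. There is more than one size of the lifter; the one meant has the size given above. Leave any green look-alike of the jig alone.

How it is judged:
By the outcome, as a careful person would: the job done as asked, in the order asked, and still so for the second after the job is handed in, with the robot touching nothing.
It also fails if it takes over 72 s, if anything falls off the work surface, if the arm or the gripper's body presses on something with over 40 N, if the wrist force passes 120 N, or if a joint passes its speed limit or range.

## Working session

There is one attempt and no reset: what is moved stays moved. The work goes in short steps, Python scripts to look and compute and a tool call to move; the robot and the scene stay as the last step left them, time stands still between calls to the robot, and variables do not carry over. Pictures are saved under pics/ and viewed, at most 10 in all, crops included, and the job is handed in when it is done.

Besides the shell and the picture viewer there is one more tool, called after "Emit:" in YAML: its name, and indented under it one key for each argument. step_arm: Moves the arm, as the interface text tells. Its arguments: {"type":"object","properties":{"series":{"type":"array","items":{"type":"array","items":{"type":"number"}}}},"required":["series"]}

```bash
mkdir -p pics; cat > h.py <<'E'
import numpy as np, cv2
from cell import ctrl
def cloud(name,depth,st=None):
    m=ctrl.camera_model(name);K=np.array(m["mtx"]);h,w=depth.shape
    u,v=np.meshgrid(np.arange(w),np.arange(h));d=depth.astype(float)
    P=np.stack([(u-K[0,2])/K[0,0]*d,(v-K[1,2])/K[1,1]*d,d],-1)
    if name=="wrist":
        from scipy.spatial.transform import Rotation as Ro
        T=np.array(m["tool_from_camera"]);R=Ro.from_euler("xyz",st["orientation"],degrees=True).as_matrix()
        P=P@T[:3,:3].T+T[:3,3];P=P@R.T+np.array(st["position"])
    else: P=(P-np.array(m["t"]).ravel())@np.array(m["R"])
    P[depth==0]=np.nan
    return P
E
python3 - <<'E'
from h import *
s=ctrl.get_state();print({k:s[k] for k in("time_s","position","orientation","width","contact_force")})
im={}
for c in("top","scene"):
    p,d=ctrl.snapshot(c);cv2.imwrite(f"pics/{c}0.png",p);np.save(f"{c}0.npy",d);X=cloud(c,d)
    for t in("lifter","slice","jig","stop","fence_l","stand") if c=="top" else ():
        for r in ctrl.trace(t,c)[:4]:
            m=r["mask"];Q=X[m];Q=Q[~np.isnan(Q[:,0])]
            if len(Q)<5: continue
            z=np.percentile(Q[:,2],90)
            (cx,cy),(a,b),an=cv2.minAreaRect(Q[:,:2].astype(np.float32))
            print(c,t,round(r["score"],2),r["bbox"],"mean",Q.mean(0).round(0),"z90",z.round(0),"rect",round(cx),round(cy),round(a),round(b),round(an))
E
```

```text
{'time_s': 0.0, 'position': array([ 194.0656202 , -487.36181881,  226.05486017]), 'orientation': array([-1.79911238e+02, -1.10018720e-02,  2.17056569e+01]), 'width': 0.9990905552945256, 'contact_force': array([-0.80108956,  0.67876754, -0.03457854])}
top lifter 0.76 [219.5, 186.0, 239.3, 244.9] mean [509. 145.  50.] z90 63.0 rect 510 150 32 153 79
top lifter 0.63 [226.5, 264.5, 237.9, 314.3] mean [315. 143.  11.] z90 21.0 rect 312 144 128 23 8
top slice 0.85 [224.8, 164.8, 245.5, 185.9] mean [605. 129.  50.] z90 54.0 rect 605 130 52 50 9
top slice 0.57 [221.2, 187.0, 237.0, 240.1] mean [504. 145.  53.] z90 64.0 rect 508 149 30 150 80
top jig 0.73 [387.1, 284.6, 437.5, 350.8] mean [ 242. -302.   39.] z90 54.0 rect 240 -314 128 156 90
top jig 0.59 [309.3, 138.4, 363.4, 205.7] mean [ 603. -126.   41.] z90 55.0 rect 605 -127 115 151 73
top jig 0.43 [216.2, 197.0, 246.2, 246.1] mean [486. 142.  15.] z90 37.0 rect 489 147 60 125 79
top stop 0.73 [324.7, 147.4, 353.3, 172.4] mean [ 639. -135.   57.] z90 65.0 rect 636 -135 76 47 74
top stop 0.61 [399.3, 298.2, 432.0, 319.3] mean [ 266. -306.   56.] z90 66.0 rect 262 -305 43 75 1
top fence_l 0.66 [324.1, 154.0, 333.7, 166.1] mean [ 634. -110.   56.] z90 59.0 rect 635 -110 10 36 28
top fence_l 0.63 [397.7, 307.6, 411.7, 318.0] mean [ 256. -282.   56.] z90 59.0 rect 255 -283 12 36 43
top fence_l 0.58 [222.3, 165.3, 246.1, 186.7] mean [606. 128.  50.] z90 53.0 rect 605 130 54 57 21
top fence_l 0.41 [343.0, 157.5, 354.3, 170.9] mean [ 621. -155.   56.] z90 60.0 rect 621 -155 34 10 28
top stand 0.8 [217.6, 194.9, 247.5, 247.1] mean [487. 140.  16.] z90 37.0 rect 489 146 60 123 79
```

View pics/top0.png

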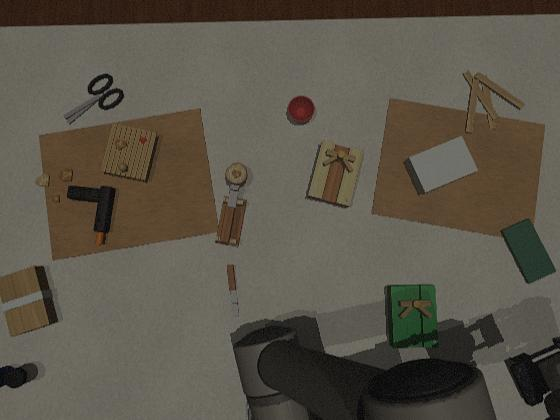

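View pics/scene0.png

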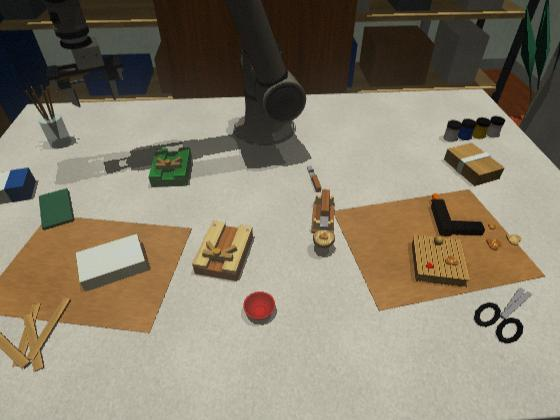

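The top view shows the full-size lifter with the slice (slice px 235,175, handle px 231,225). The jig is the tan one at px (335,172). A small lifter (232,290) and a green jig (411,316) are decoys. I'm moving above the lifter now.

Emit:
step_arm:
  series:
    - [100,0.016,0.042,0.006,0,0,-2]
    - [100,0.032,0.084,0.012,0,0,-4]
    - [100,0.048,0.126,0.018,0,0,-6]
    - [100,0.064,0.168,0.024,0,0,-8]
    - [100,0.08,0.21,0.03,0,0,-10]

```text
time_s: 1.02
position: [274.5, -276.4, 257.1]
orientation: [180.0, -0.0, 11.6]
contact_force: [0.6, -0.2, 0.3]
width: 0.998
finger_force: 0.0
```

Emit:
step_arm:
  series:
    - [100,0.018,0.044,0.004,0,0,-2]
    - [100,0.036,0.088,0.008,0,0,-4]
    - [100,0.054,0.132,0.012,0,0,-6]
    - [100,0.072,0.176,0.016,0,0,-8]
    - [100,0.09,0.22,0.02,0,0,-10]

```text
time_s: 1.65
position: [364.5, -56.3, 277.1]
orientation: [180.0, -0.0, 1.6]
contact_force: [1.0, -0.1, -0.5]
width: 0.998
finger_force: 0.0
```

Emit:
step_arm:
  series:
    - [100,0.018,0.042,0.004,0,0,-2]
    - [100,0.036,0.084,0.008,0,0,-4]
    - [100,0.054,0.126,0.012,0,0,-6]
    - [100,0.072,0.168,0.016,0,0,-8]
    - [100,0.09,0.21,0.02,0,0,-10]

```text
time_s: 2.28
position: [454.6, 153.8, 297.0]
orientation: [180.0, -0.0, -8.3]
contact_force: [0.7, -0.4, 0.2]
width: 0.996
finger_force: 0.0
```

```bash
python3 - <<'E'
from h import *
s=ctrl.get_state();print({k:s[k] for k in("time_s","position","orientation","q","contact_force")})
print(ctrl.camera_model("wrist")["tool_from_camera"])
p,d=ctrl.snapshot("wrist");cv2.imwrite("pics/w1.png",p);np.save("w1.npy",d);X=cloud("wrist",d,s);np.save("w1X.npy",X)
for t in("lifter","slice","stand"):
    for r in ctrl.trace(t,"wrist")[:3]:
        Q=X[r["mask"]];Q=Q[~np.isnan(Q[:,0])]
        zt=np.percentile(Q[:,2],95);T=Q[Q[:,2]>zt-4]
        print(t,round(r["score"],2),r["bbox"],Q.mean(0).round(1),"z95",zt.round(1),"rect all",np.round(cv2.minAreaRect(Q[:,:2].astype(np.float32))[0],1),"top",cv2.minAreaRect(T[:,:2].astype(np.float32)))
E
```

```text
{'time_s': 2.275, 'position': array([454.56897989, 153.75794357, 296.96197765]), 'orientation': array([ 1.79993507e+02, -2.34861323e-02, -8.34820586e+00]), 'q': array([ 9.53604982e+00,  1.20103755e+01,  8.66262581e+01, -1.35460983e-02,
        8.13430093e+01,  1.07886294e+02]), 'contact_force': array([ 0.68680212, -0.39582606,  0.21347106])}
[[ 7.20889466e-04 -9.60153932e-01 -2.79470762e-01  7.45720789e+01]
 [ 9.99999437e-01  4.74470841e-04  9.49380230e-04 -9.54718512e-01]
 [-7.78950434e-04 -2.79471289e-01  9.60153734e-01 -1.57362756e+02]
 [ 0.00000000e+00  0.00000000e+00  0.00000000e+00  1.00000000e+00]]
lifter 0.62 [289.1, 226.2, 312.1, 283.1] [331.  144.7  12.8] z95 19.3 rect all [327.5 145.2] top ((346.1551818847656, 146.67234802246094), (64.54461669921875, 15.618698120117188), 5.806736469268799)
lifter 0.4 [276.2, 77.8, 292.2, 202.6] [510.8 145.   51.8] z95 61.3 rect all [502.  146.9] top ((478.9114990234375, 150.85513305664062), (21.8084716796875, 89.74747467041016), 79.60809326171875)
slice 0.67 [263.2, 30.7, 310.6, 84.5] [608.1 127.5  48.4] z95 52.0 rect all [610.5 129.9] top ((609.3275146484375, 127.40239715576172), (54.380271911621094, 54.54996109008789), 81.23301696777344)
stand 0.81 [261.1, 109.5, 308.9, 200.0] [493.9 145.4  14. ] z95 39.7 rect all [491.2 146.1] top ((490.39068603515625, 146.51968383789062), (50.878318786621094, 110.9280014038086), 79.29472351074219)
```

View pics/w1.png

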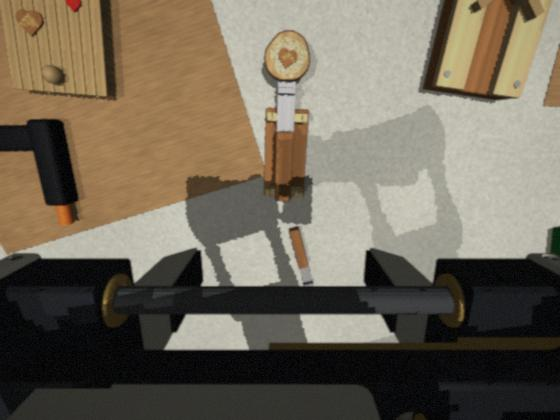

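The wrist view agrees: slice at px (288,56), handle at px (283,165). That puts the handle centre at about (479,151) with yaw -10.4°. Descending and gripping.

Emit:
step_arm:
  series:
    - [70,0.012,-0.001,-0.05,0,0,-1]
    - [70,0.024,-0.003,-0.1,0,0,-2.1]
    - [70,0.024,-0.003,-0.15,0,0,-2.1]
    - [70,0.024,-0.003,-0.19,0,0,-2.1]
    - [70,0.024,-0.003,-0.22,0,0,-2.1]

```text
time_s: 3.1
position: [477.2, 147.8, 75.2]
orientation: [179.9, 0.1, -10.5]
contact_force: [0.4, -0.0, 0.2]
width: 0.702
finger_force: 0.0
```

Emit:
step_arm:
  series:
    - [70,0,0,-0.02,0,0,0]
    - [60,0,0,-0.036,0,0,0]
    - [60,0,0,-0.047,0,0,0]
    - [45,0,0,-0.047,0,0,0]
    - [35,0,0,-0.047,0,0,0]

```text
time_s: 3.72
position: [478.6, 149.0, 30.4]
orientation: [-180.0, -0.1, -10.4]
contact_force: [-0.5, -0.3, 0.6]
width: 0.428
finger_force: 0.0
```

Emit:
step_arm:
  series:
    - [29,0,0,0,0,0,0]
    - [27,0,0,0,0,0,0]
    - [25,0,0,0,0,0,0]
    - [23,0,0,0,0,0,0]
    - [20,0,0,0,0,0,0]

```text
time_s: 4.35
position: [478.3, 149.3, 29.9]
orientation: [-180.0, -0.0, -10.4]
contact_force: [-1.2, 0.8, 2.1]
width: 0.238
finger_force: 30.0
```

Emit:
step_arm:
  series:
    - [10,0,0,0,0,0,0]
    - [0,0,0,0,0,0,0]
    - [0,0,0,0,0,0,0]

```text
time_s: 4.72
position: [478.3, 149.3, 29.9]
orientation: [-180.0, -0.0, -10.4]
contact_force: [-0.4, 2.5, 4.3]
width: 0.238
finger_force: 30.0
```

Emit:
step_arm:
  series:
    - [0,0,0,0.001,0,0,0]
    - [0,0,0,0.004,0,0,0]
    - [0,0,0,0.009,0,0,0]
    - [0,0,0,0.015,0,0,0]
    - [0,0,0,0.021,0,0,0]

```text
time_s: 5.35
position: [478.2, 149.2, 51.2]
orientation: [180.0, -0.0, -10.4]
contact_force: [-0.9, -0.3, -1.9]
width: 0.235
finger_force: 30.0
```

Emit:
step_arm:
  series:
    - [0,0,0,0.006,0,0,0]
    - [0,0,0,0.012,0,0,0]
    - [0,0,0,0.017,0,0,0]
    - [0,0,0,0.02,0,0,0]
    - [0,0,0,0.021,0,0,0]

```text
time_s: 5.98
position: [478.2, 149.2, 71.9]
orientation: [180.0, -0.0, -10.4]
contact_force: [0.2, 0.3, -2.4]
width: 0.239
finger_force: 30.0
```

```bash
cat > look.py <<'E'
from h import *
import sys
def look(tag,targets,off=0):
    s=ctrl.get_state();print({k:np.round(s[k],2) for k in("time_s","position","orientation","contact_force","torque","width")})
    p,d=ctrl.snapshot("wrist");cv2.imwrite(f"pics/{tag}.png",p);X=cloud("wrist",d,s);np.save(tag+".npy",X)
    c=np.array(s["position"]);a=np.radians(s["orientation"][2]);e=np.array([np.cos(a),np.sin(a)]);n=np.array([-e[1],e[0]])
    for t in targets:
        for r in ctrl.trace(t,"wrist")[:2]:
            Q=X[r["mask"]];Q=Q[~np.isnan(Q[:,0])]
            zt=np.percentile(Q[:,2],95);T=Q[abs(Q[:,2]-zt)<4]
            R=cv2.minAreaRect(T[:,:2].astype(np.float32));D=np.array(R[0])-c[:2]
            print(t,round(r["score"],2),np.round(r["bbox"]),"z",zt.round(1),"rect",np.round(R[0],1),np.round(R[1],1),round(R[2],1),"tool-rel",(D@e).round(1),(D@n).round(1))
if __name__=="__main__": look(sys.argv[1],sys.argv[2:])
E
python3 look.py w2 slice lifter jig stop fence_l fence_r
```

```text
{'time_s': np.float64(5.98), 'position': array([478.22, 149.22,  71.91]), 'orientation': array([ 1.80e+02, -1.00e-02, -1.04e+01]), 'contact_force': array([ 0.24,  0.26, -2.42]), 'torque': array([ 0.06,  0.12, -0.05]), 'width': np.float64(0.24)}
slice 0.79 [212.   0. 351.  54.] z 91.8 rect [590.7 130.7] [53.3 17.8] 79.5 tool-rel 114.0 2.1
lifter 0.58 [254.  50. 310. 343.] z 103.0 rect [486.6 148.7] [22.  74.9] 79.4 tool-rel 8.4 1.0
fence_l 0.39 [215.   1. 348.  58.] z 91.8 rect [590.7 130.7] [53.3 17.8] 79.5 tool-rel 114.0 2.1
fence_r 0.39 [215.   1. 348.  58.] z 91.8 rect [590.7 130.7] [53.3 17.8] 79.5 tool-rel 114.0 2.1
```

View pics/w2.png

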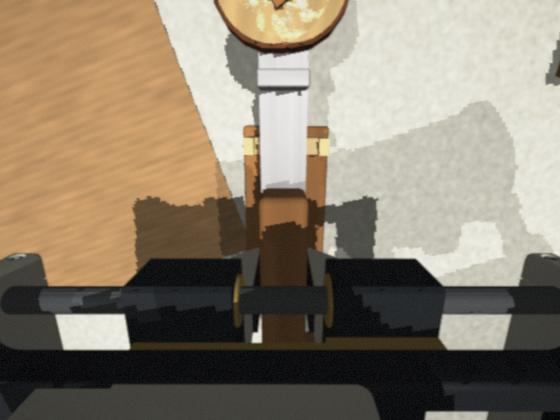

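The lifter is level and the slice (px 283,20) is still on the blade, a few mm clear of the shoulder. I'm carrying it to a spot beside the jig for a closer look.

Emit:
step_arm:
  series:
    - [0,0.001,-0.003,0.003,0,0,0]
    - [0,0.004,-0.01,0.009,0,0,-0.4]
    - [0,0.01,-0.021,0.017,0,0,-0.9]
    - [0,0.017,-0.036,0.027,0,0,-1.5]
    - [0,0.024,-0.052,0.038,0,0,-2.1]

```text
time_s: 6.95
position: [502.9, 95.9, 110.7]
orientation: [180.0, -0.0, -12.6]
contact_force: [0.0, 0.2, -1.8]
width: 0.239
finger_force: 30.0
```

Emit:
step_arm:
  series:
    - [0,0.008,-0.017,0.012,0,0,-0.6]
    - [0,0.016,-0.034,0.024,0,0,-1.2]
    - [0,0.024,-0.051,0.036,0,0,-1.8]
    - [0,0.032,-0.068,0.048,0,0,-2.4]
    - [0,0.039,-0.083,0.058,0,0,-2.9]

```text
time_s: 7.58
position: [541.8, 13.0, 168.6]
orientation: [180.0, -0.0, -15.4]
contact_force: [0.4, 0.0, -1.5]
width: 0.238
finger_force: 30.0
```

Emit:
step_arm:
  series:
    - [0,0.006,-0.012,0.008,0,0,-0.4]
    - [0,0.01,-0.021,0.014,0,0,-0.7]
    - [0,0.013,-0.027,0.018,0,0,-0.9]
    - [0,0.015,-0.031,0.021,0,0,-1]
    - [0,0.016,-0.033,0.022,0,0,-1]

```text
time_s: 8.2
position: [557.2, -18.8, 189.7]
orientation: [180.0, 0.0, -16.4]
contact_force: [0.7, 0.2, -2.6]
width: 0.236
finger_force: 30.0
```

```bash
python3 look.py w3 slice lifter jig stop fence_l fence_r
```

```text
{'time_s': np.float64(8.2), 'position': array([557.16, -18.75, 189.72]), 'orientation': array([ 1.800e+02,  2.000e-02, -1.639e+01]), 'contact_force': array([ 0.71,  0.2 , -2.56]), 'torque': array([ 0.04,  0.08, -0.05]), 'width': np.float64(0.24)}
slice 0.75 [215.   0. 348.  57.] z 209.5 rect [667.1 -48.9] [52.6 17.6] 73.8 tool-rel 113.9 2.0
lifter 0.64 [255.  53. 311. 345.] z 220.8 rect [565.4 -20.3] [22.  74.6] 73.8 tool-rel 8.4 0.8
jig 0.67 [311.  35. 448. 201.] z 56.9 rect [ 635.7 -134.3] [78.2 43. ] 73.7 tool-rel 108.0 -88.7
stop 0.89 [338.  58. 429. 112.] z 66.6 rect [ 649.1 -138.1] [16.8 16.9] 77.1 tool-rel 121.9 -88.6
fence_l 0.96 [337.  77. 378. 117.] z 57.5 rect [ 637.  -110.9] [10.1 36.6] 29.4 tool-rel 102.6 -65.8
fence_l 0.82 [390.  74. 429. 116.] z 57.6 rect [ 623.8 -155.4] [36.4 10.7] 28.3 tool-rel 102.5 -112.3
fence_r 0.96 [337.  77. 378. 117.] z 57.5 rect [ 637.  -110.9] [10.1 36.6] 29.4 tool-rel 102.6 -65.8
fence_r 0.82 [390.  74. 429. 116.] z 57.6 rect [ 623.8 -155.4] [36.4 10.7] 28.3 tool-rel 102.5 -112.3
```

View pics/w3.png

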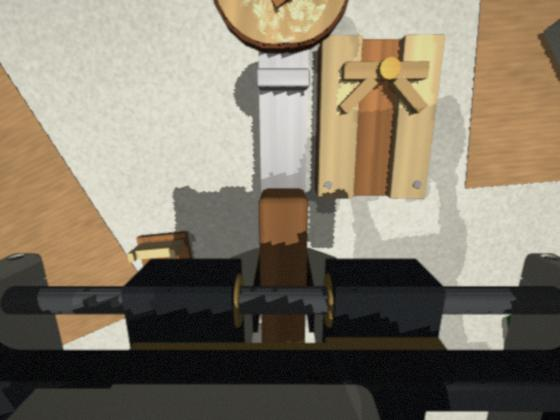

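The wrist view shows the jig at px (380,115) with fences at px (357,97) and (409,95). They are symmetric and aligned with my yaw. The stop axis is about 89.5 mm to the lifter's right. Moving over the channel and descending part way.

Emit:
step_arm:
  series:
    - [0,-0.004,-0.002,-0.002,0,0,0]
    - [0,-0.013,-0.008,-0.006,0,0,0]
    - [0,-0.028,-0.017,-0.013,0,0,0]
    - [0,-0.045,-0.028,-0.023,0,0,0]
    - [0,-0.063,-0.039,-0.035,0,0,0]

```text
time_s: 9.18
position: [493.0, -58.4, 154.4]
orientation: [180.0, -0.0, -16.4]
contact_force: [0.5, 1.1, -2.7]
width: 0.242
finger_force: 30.0
```

Emit:
step_arm:
  series:
    - [0,-0.016,-0.01,-0.014,0,0,0]
    - [0,-0.028,-0.017,-0.03,0,0,0]
    - [0,-0.036,-0.022,-0.046,0,0,0]
    - [0,-0.04,-0.024,-0.062,0,0,0]
    - [0,-0.04,-0.024,-0.077,0,0,0]

```text
time_s: 9.8
position: [453.1, -82.1, 77.2]
orientation: [180.0, 0.0, -16.4]
contact_force: [0.4, -0.1, -1.8]
width: 0.239
finger_force: 30.0
```

Emit:
step_arm:
  series:
    - [0,0,0,-0.012,0,0,0]
    - [0,0,0,-0.02,0,0,0]
    - [0,0,0,-0.026,0,0,0]
    - [0,0,0,-0.029,0,0,0]
    - [0,0,0,-0.03,0,0,0]

```text
time_s: 10.42
position: [454.3, -81.8, 47.7]
orientation: [180.0, -0.0, -16.4]
contact_force: [0.5, -0.5, -2.2]
width: 0.235
finger_force: 30.0
```

```bash
python3 look.py w4 slice lifter jig; python3 - <<'E'
from h import *
p,d=ctrl.snapshot("scene");cv2.imwrite("pics/s4.png",cv2.resize(p[170:330,130:370],(720,480),interpolation=cv2.INTER_CUBIC))
E
```

```text
{'time_s': np.float64(10.42), 'position': array([454.26, -81.78,  47.74]), 'orientation': array([ 1.7999e+02, -1.0000e-02, -1.6390e+01]), 'contact_force': array([ 0.5 , -0.53, -2.17]), 'torque': array([0.04, 0.09, 0.02]), 'width': np.float64(0.24)}
slice 0.69 [214.   0. 351.  56.] z 67.6 rect [ 564.2 -112.1] [53.3 17.9] 73.6 tool-rel 114.0 1.9
lifter 0.69 [256.  50. 311. 344.] z 78.8 rect [462.8 -83.3] [22. 74.] 73.8 tool-rel 8.6 0.9
jig 0.85 [168.   0. 405. 113.] z 42.6 rect [ 557.9 -112.5] [110.6  47.2] 74.0 tool-rel 108.1 -0.2
```

View pics/w4.png

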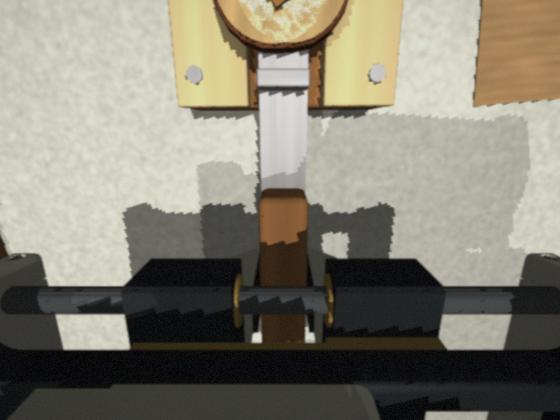

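View pics/s4.png

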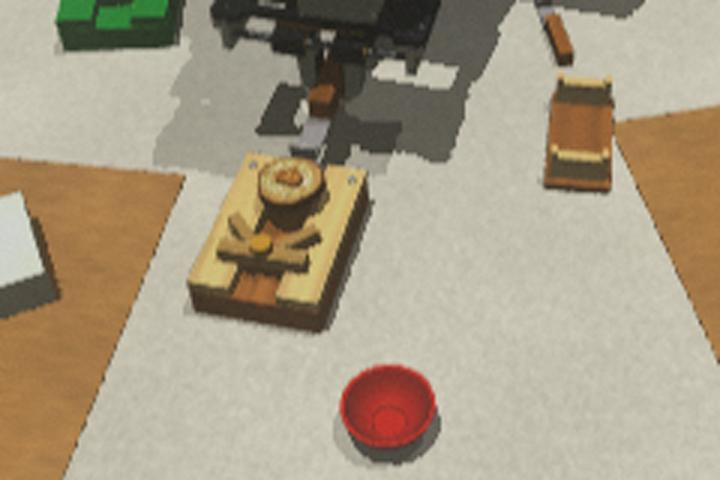

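The jig is centred under the lifter (px 168–405), and the slice sits over the rails short of the V. Lowering.

Emit:
step_arm:
  series:
    - [0,0,-0.001,-0.003,0,0,0]
    - [0,0,-0.001,-0.007,0,0,0]
    - [0,0,-0.001,-0.01,0,0,0]
    - [0,0,-0.001,-0.012,0,0,0]
    - [0,0,-0.001,-0.013,0,0,0]

```text
time_s: 11.3
position: [454.1, -82.8, 34.6]
orientation: [180.0, 0.0, -16.4]
contact_force: [0.2, -0.3, -2.4]
width: 0.236
finger_force: 30.0
```

Emit:
step_arm:
  series:
    - [0,0,0,-0.001,0,0,0]
    - [0,0,0,-0.002,0,0,0]
    - [0,0,0,-0.003,0,0,0]
    - [0,0,0,-0.004,0,0,0]
    - [0,0,0,-0.005,0,0,0]

```text
time_s: 11.92
position: [454.2, -82.8, 29.7]
orientation: [180.0, -0.0, -16.4]
contact_force: [-0.5, 0.3, -1.5]
width: 0.233
finger_force: 30.0
```

```bash
python3 look.py w5 slice lifter
```

```text
{'time_s': np.float64(11.92), 'position': array([454.19, -82.79,  29.7 ]), 'orientation': array([179.99,  -0.  , -16.39]), 'contact_force': array([-0.53,  0.29, -1.51]), 'torque': array([ 0.05,  0.07, -0.02]), 'width': np.float64(0.23)}
slice 0.58 [213.   0. 349.  53.] z 52.9 rect [ 563.6 -112.8] [52.5 16.6] 73.1 tool-rel 113.4 2.1
lifter 0.79 [257.  45. 312. 343.] z 60.8 rect [462.7 -84.3] [22.  74.2] 73.5 tool-rel 8.6 1.0
lifter 0.22 [212.   0. 349.  51.] z 52.9 rect [ 563.7 -112.6] [52.8 16.6] 73.1 tool-rel 113.4 2.4
```

Emit:
step_arm:
  series:
    - [0,0.0019,-0.0006,0,0,0,0]
    - [0,0.0048,-0.0014,0,0,0,0]
    - [0,0.0077,-0.0023,0,0,0,0]
    - [0,0.0105,-0.0031,0,0,0,0]
    - [0,0.0134,-0.0039,0,0,0,0]

```text
time_s: 12.7
position: [467.7, -86.7, 29.7]
orientation: [180.0, 0.0, -16.4]
contact_force: [-0.6, -0.3, -1.7]
width: 0.237
finger_force: 30.0
```

Emit:
step_arm:
  series:
    - [0,0.0029,-0.0008,0,0,0,0]
    - [0,0.0053,-0.0016,0,0,0,0]
    - [0,0.0077,-0.0023,0,0,0,0]
    - [0,0.0096,-0.0028,0,0,0,0]
    - [0,0.0106,-0.0031,0,0,0,0]

```text
time_s: 13.32
position: [478.3, -89.8, 29.7]
orientation: [180.0, -0.0, -16.4]
contact_force: [0.1, -0.4, -2.7]
width: 0.235
finger_force: 30.0
```

```bash
python3 look.py w6 slice fence_l fence_r; python3 - <<'E'
from h import *
p,d=ctrl.snapshot("scene");X=cloud("scene",d)
for t in("slice","fence_l"):
    for r in ctrl.trace(t,"scene")[:3]:
        Q=X[r["mask"]];Q=Q[~np.isnan(Q[:,0])];zt=np.percentile(Q[:,2],95);T=Q[abs(Q[:,2]-zt)<4]
        print(t,round(r["score"],2),r["bbox"],zt.round(1),cv2.minAreaRect(T[:,:2].astype(np.float32)))
E
```

```text
{'time_s': np.float64(13.32), 'position': array([478.29, -89.82,  29.75]), 'orientation': array([179.99,  -0.  , -16.4 ]), 'contact_force': array([ 0.07, -0.45, -2.74]), 'torque': array([ 0.1 ,  0.03, -0.04]), 'width': np.float64(0.23)}
slice 0.79 [210.   0. 355.  72.] z 54.7 rect [ 583.6 -119.6] [55.4 24.1] 73.7 tool-rel 109.4 1.2
slice 0.63 [311.8, 194.4, 332.8, 233.0] 37.0 ((489.92657470703125, 149.1688995361328), (48.975013732910156, 114.88841247558594), 79.09735107421875)
slice 0.58 [211.0, 230.7, 236.2, 249.4] 56.5 ((598.5379638671875, -120.37338256835938), (51.83716583251953, 50.78358459472656), 82.89270782470703)
fence_l 0.54 [205.2, 241.2, 215.6, 249.7] 60.5 ((622.2764282226562, -154.83506774902344), (29.4114990234375, 10.204195976257324), 31.77566146850586)
fence_l 0.37 [174.1, 158.4, 183.8, 162.3] 60.2 ((255.80050659179688, -280.32440185546875), (11.854354858398438, 29.70201873779297), 33.80412292480469)
```

Emit:
step_arm:
  series:
    - [0,0.001,-0.0003,0,0,0,0]
    - [0,0.002,-0.0006,0,0,0,0]
    - [0,0.0029,-0.0008,0,0,0,0]
    - [0,0.0034,-0.001,0,0,0,0]
    - [0,0.0038,-0.0011,0,0,0,0]

```text
time_s: 14.3
position: [482.0, -90.9, 29.7]
orientation: [180.0, 0.0, -16.4]
contact_force: [-0.2, -0.1, -2.1]
width: 0.239
finger_force: 30.0
```

Emit:
step_arm:
  series:
    - [0,0.0005,-0.0001,0,0,0,0]
    - [0,0.001,-0.0003,0,0,0,0]
    - [0,0.001,-0.0003,0,0,0,0]

```text
time_s: 14.68
position: [483.0, -91.2, 29.7]
orientation: [180.0, -0.0, -16.4]
contact_force: [0.4, -0.7, -2.7]
width: 0.239
finger_force: 30.0
```

Emit:
step_arm:
  series:
    - [0,0.0005,-0.0001,0,0,0,0]
    - [0,0.001,-0.0003,0,0,0,0]
    - [0,0.001,-0.0003,0,0,0,0]

```text
time_s: 15.05
position: [484.0, -91.5, 29.7]
orientation: [180.0, -0.0, -16.4]
contact_force: [-0.1, -0.2, -2.3]
width: 0.236
finger_force: 30.0
```

Emit:
step_arm:
  series:
    - [0,0.0005,-0.0001,0,0,0,0]
    - [0,0.001,-0.0003,0,0,0,0]
    - [0,0.001,-0.0003,0,0,0,0]

```text
time_s: 15.42
position: [485.0, -91.8, 29.7]
orientation: [180.0, -0.0, -16.4]
contact_force: [0.8, -0.5, -1.8]
width: 0.237
finger_force: 30.0
```

Emit:
step_arm:
  series:
    - [0,0.0005,-0.0001,0,0,0,0]
    - [0,0.001,-0.0003,0,0,0,0]
    - [0,0.001,-0.0003,0,0,0,0]

```text
time_s: 15.8
position: [486.0, -92.1, 29.8]
orientation: [180.0, -0.0, -16.4]
contact_force: [0.1, -0.3, -2.2]
width: 0.235
finger_force: 30.0
```

Emit:
step_arm:
  series:
    - [0,0.0005,-0.0001,0,0,0,0]
    - [0,0.001,-0.0003,0,0,0,0]
    - [0,0.001,-0.0003,0,0,0,0]

```text
time_s: 16.18
position: [486.9, -92.4, 29.7]
orientation: [180.0, 0.0, -16.4]
contact_force: [-0.4, 0.4, -1.5]
width: 0.235
finger_force: 30.0
```

```bash
python3 look.py w7 slice; python3 - <<'E'
from h import *
p,d=ctrl.snapshot("scene");cv2.imwrite("pics/s7.png",cv2.resize(p[200:290,180:270],(720,600),interpolation=cv2.INTER_CUBIC))
E
```

```text
{'time_s': np.float64(16.18), 'position': array([486.89, -92.35,  29.71]), 'orientation': array([ 1.7999e+02,  1.0000e-02, -1.6390e+01]), 'contact_force': array([-0.39,  0.43, -1.54]), 'torque': array([0.12, 0.1 , 0.03]), 'width': np.float64(0.24)}
slice 0.81 [213.   0. 357.  72.] z 54.7 rect [ 592.  -122.5] [55.2 24.1] 73.7 tool-rel 109.4 0.7
slice 0.24 [150.   2. 416. 181.] z 42.5 rect [ 571.2 -116.4] [110.5  75.3] 73.9 tool-rel 87.7 0.7
```

View pics/s7.png

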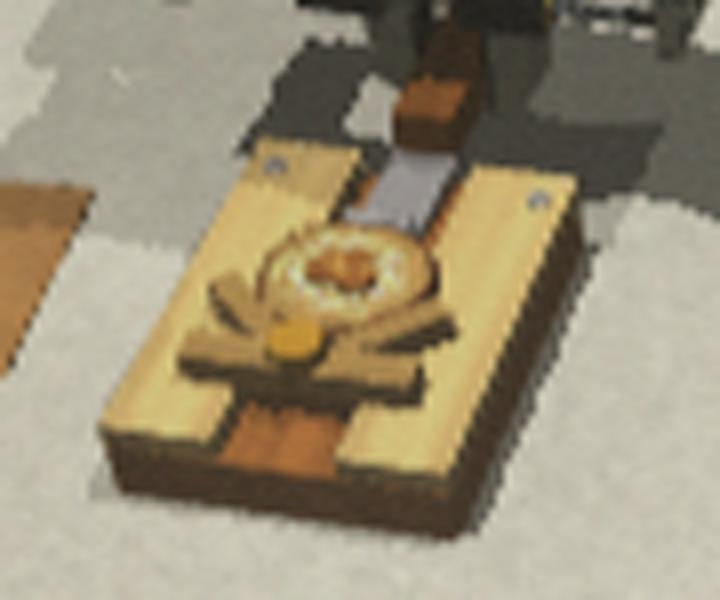

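The scene crop shows the slice (px 345,275) at the mouth of the V, near contact. I'll continue in finer steps.

Emit:
step_arm:
  series:
    - [0,0.0003,-0.0001,0,0,0,0]
    - [0,0.0006,-0.0002,0,0,0,0]
    - [0,0.0006,-0.0002,0,0,0,0]

```text
time_s: 16.7
position: [487.0, -92.3, 29.6]
orientation: [-180.0, 0.1, -16.4]
contact_force: [-3.8, 1.9, 0.7]
width: 0.237
finger_force: 30.0
```

Emit:
step_arm:
  series:
    - [0,0.0003,-0.0001,0,0,0,0]
    - [0,0.0006,-0.0002,0,0,0,0]
    - [0,0.0006,-0.0002,0,0,0,0]

```text
time_s: 17.08
position: [487.1, -92.3, 29.5]
orientation: [-180.0, 0.1, -16.4]
contact_force: [-5.6, 3.3, 1.1]
width: 0.239
finger_force: 30.0
```

Emit:
step_arm:
  series:
    - [0,0.0003,-0.0001,0,0,0,0]
    - [0,0.0006,-0.0002,0,0,0,0]
    - [0,0.0006,-0.0002,0,0,0,0]

```text
time_s: 17.45
position: [487.1, -92.3, 29.4]
orientation: [-180.0, 0.2, -16.4]
contact_force: [-7.0, 3.3, 2.6]
width: 0.239
finger_force: 30.0
```

Emit:
step_arm:
  series:
    - [0,0.0001,0.0005,0,0,0,0]
    - [0,0.0003,0.001,0,0,0,0]
    - [0,0.0003,0.001,0,0,0,0]

```text
time_s: 17.82
position: [487.7, -91.5, 29.5]
orientation: [180.0, 0.2, -16.4]
contact_force: [-7.3, 2.4, 1.6]
width: 0.238
finger_force: 30.0
```

Emit:
step_arm:
  series:
    - [0,-0.0001,-0.0005,0,0,0,0]
    - [0,-0.0003,-0.001,0,0,0,0]
    - [0,-0.0004,-0.0015,0,0,0,0]
    - [0,-0.0006,-0.002,0,0,0,0]
    - [0,-0.0006,-0.002,0,0,0,0]

```text
time_s: 18.45
position: [487.0, -93.1, 29.2]
orientation: [-180.0, 0.2, -16.4]
contact_force: [-5.6, 4.4, -0.6]
width: 0.239
finger_force: 30.0
```

```bash
python3 look.py w8 slice lifter; python3 - <<'E'
from h import *
p,d=ctrl.snapshot("scene");cv2.imwrite("pics/s8.png",cv2.resize(p[220:270,195:255],(720,600),interpolation=cv2.INTER_CUBIC))
E
```

```text
{'time_s': np.float64(18.45), 'position': array([487.02, -93.08,  29.24]), 'orientation': array([-179.97,    0.2 ,  -16.37]), 'contact_force': array([-5.57,  4.44, -0.65]), 'torque': array([0.73, 0.79, 0.25]), 'width': np.float64(0.24)}
slice 0.63 [212.   0. 355.  71.] z 54.6 rect [ 592.3 -122.3] [55.1 23.9] 73.7 tool-rel 109.3 1.6
lifter 0.81 [254.  71. 306. 342.] z 60.3 rect [495.5 -94.6] [21.9 74.2] 73.7 tool-rel 8.5 1.0
```

View pics/s8.png

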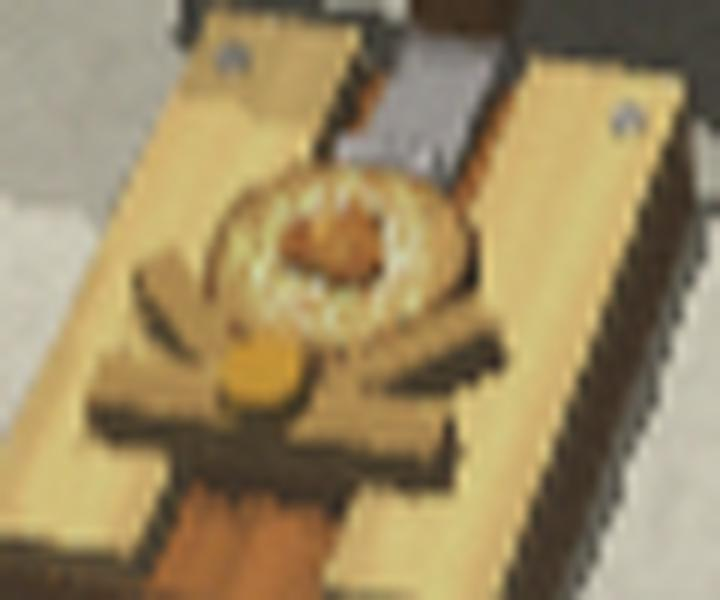

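The crop shows the slice nested between both bars. I'm rocking it left to check by force that the left fence also resists.

Emit:
step_arm:
  series:
    - [0,0.0002,0.0007,0,0,0,0]
    - [0,0.0004,0.0014,0,0,0,0]
    - [0,0.0006,0.002,0,0,0,0]
    - [0,0.0006,0.002,0,0,0,0]

```text
time_s: 19.15
position: [488.0, -91.4, 29.3]
orientation: [-180.0, 0.2, -16.4]
contact_force: [-3.9, 3.6, -1.1]
width: 0.24
finger_force: 30.0
```

Emit:
step_arm:
  series:
    - [0,0.0002,0.0007,0,0,0,0]
    - [0,0.0004,0.0014,0,0,0,0]
    - [0,0.0004,0.0014,0,0,0,0]

```text
time_s: 19.52
position: [488.9, -90.2, 29.5]
orientation: [-180.0, 0.1, -16.4]
contact_force: [-3.8, 2.7, -1.8]
width: 0.238
finger_force: 30.0
```

Emit:
step_arm:
  series:
    - [0,0.0002,0.0007,0,0,0,0]
    - [0,0.0004,0.0014,0,0,0,0]
    - [0,0.0004,0.0014,0,0,0,0]

```text
time_s: 19.9
position: [489.7, -89.0, 29.6]
orientation: [-180.0, 0.0, -16.4]
contact_force: [-3.6, 2.9, -2.2]
width: 0.235
finger_force: 30.0
```

```bash
python3 look.py w9 slice lifter
```

```text
{'time_s': np.float64(19.9), 'position': array([489.68, -89.01,  29.64]), 'orientation': array([-1.800e+02,  3.000e-02, -1.639e+01]), 'contact_force': array([-3.6 ,  2.88, -2.17]), 'torque': array([0.56, 0.77, 0.13]), 'width': np.float64(0.24)}
slice 0.8 [218.   0. 360.  74.] z 54.9 rect [ 594.1 -120.6] [54.9 24.6] 73.7 tool-rel 109.1 -0.8
lifter 0.77 [256.  66. 311. 342.] z 60.7 rect [498.1 -90.5] [22.  74.2] 73.9 tool-rel 8.5 0.9
```

Emit:
step_arm:
  series:
    - [0,0.0003,0.0007,0,0,0,0]
    - [0,0.0006,0.0013,0,0,0,0]
    - [0,0.0006,0.0013,0,0,0,0]

```text
time_s: 20.42
position: [490.0, -88.2, 29.6]
orientation: [180.0, 0.1, -16.4]
contact_force: [-5.6, -0.0, -1.8]
width: 0.236
finger_force: 30.0
```

Emit:
step_arm:
  series:
    - [0,0.0003,0.0007,0,0,0,0]
    - [0,0.0006,0.0013,0,0,0,0]
    - [0,0.0006,0.0013,0,0,0,0]

```text
time_s: 20.8
position: [490.3, -87.0, 29.5]
orientation: [180.0, 0.1, -16.4]
contact_force: [-5.8, -0.5, 0.1]
width: 0.235
finger_force: 30.0
```

```bash
python3 look.py w10 slice lifter jig
```

```text
{'time_s': np.float64(20.8), 'position': array([490.34, -86.97,  29.53]), 'orientation': array([ 1.7996e+02,  9.0000e-02, -1.6450e+01]), 'contact_force': array([-5.82, -0.53,  0.08]), 'torque': array([-0.13,  1.12, -0.28]), 'width': np.float64(0.24)}
slice 0.98 [222.   0. 365.  70.] z 54.8 rect [ 594.4 -120.5] [54.8 23.9] 73.7 tool-rel 109.3 -2.7
jig 0.68 [165.   2. 431. 184.] z 42.5 rect [ 572.  -116.5] [110.4  76.8] 73.7 tool-rel 86.7 -5.2
```

Lateral force flipped and the slice stopped moving, so both fences now bear. Pressing to about 8 N while easing the lateral load.

Emit:
step_arm:
  series:
    - [0,0.0002,-0.0004,0,0,0,0]
    - [0,0.0005,-0.0008,0,0,0,0]
    - [0,0.0005,-0.0008,0,0,0,0]
    - [0,0.0005,-0.0008,0,0,0,0]

```text
time_s: 21.5
position: [490.3, -87.4, 29.4]
orientation: [180.0, 0.2, -16.4]
contact_force: [-8.0, 0.8, -2.0]
width: 0.241
finger_force: 30.0
```

Emit:
step_arm:
  series:
    - [0,-0.0001,-0.0003,0,0,0,0]
    - [0,-0.0001,-0.0005,0,0,0,0]
    - [0,-0.0001,-0.0005,0,0,0,0]
    - [0,-0.0001,-0.0005,0,0,0,0]

```text
time_s: 22.0
position: [490.2, -87.6, 29.4]
orientation: [180.0, 0.2, -16.4]
contact_force: [-7.4, 1.3, -0.8]
width: 0.235
finger_force: 30.0
```

Emit:
step_arm:
  series:
    - [0,0,-0.0003,0,0,0,0]
    - [0,0.0001,-0.0004,0,0,0,0]
    - [0,0.0001,-0.0004,0,0,0,0]
    - [0,0.0001,-0.0004,0,0,0,0]
    - [0,0.0001,-0.0004,0,0,0,0]

```text
time_s: 22.62
position: [490.1, -87.8, 29.4]
orientation: [180.0, 0.2, -16.4]
contact_force: [-8.7, 3.0, -0.7]
width: 0.235
finger_force: 30.0
```

```bash
python3 look.py w11 slice lifter jig
```

```text
{'time_s': np.float64(22.62), 'position': array([490.1 , -87.82,  29.36]), 'orientation': array([180.  ,   0.19, -16.4 ]), 'contact_force': array([-8.73,  3.04, -0.66]), 'torque': array([0.59, 1.21, 0.05]), 'width': np.float64(0.24)}
slice 0.98 [218.   0. 365.  74.] z 54.7 rect [ 594.3 -120.4] [54.7 24.2] 73.6 tool-rel 109.2 -1.9
lifter 0.58 [253.  63. 308. 343.] z 60.4 rect [498.1 -89.2] [22.  75.2] 73.6 tool-rel 8.0 1.0
jig 0.95 [165.   0. 428. 184.] z 42.5 rect [ 572.2 -116.4] [110.5  76.9] 74.0 tool-rel 86.8 -4.3
```

The push is about 9 N with lateral near 0, so the slice is bedded on both fences. Withdrawing straight back.

Emit:
step_arm:
  series:
    - [0,-0.001,0.0003,0,0,0,0]
    - [0,-0.0024,0.0007,0,0,0,0]
    - [0,-0.0043,0.0013,0,0,0,0]
    - [0,-0.0077,0.0023,0,0,0,0]
    - [0,-0.0115,0.0034,0,0,0,0]

```text
time_s: 23.45
position: [480.3, -85.1, 29.9]
orientation: [180.0, -0.1, -16.4]
contact_force: [0.6, 0.3, -1.7]
width: 0.235
finger_force: 30.0
```

Emit:
step_arm:
  series:
    - [0,-0.0048,0.0014,0,0,0,0]
    - [0,-0.0105,-0.0002,0,0,0,0]
    - [0,-0.0163,0.0004,0,0,0,0]
    - [0,-0.022,0.0021,0,0,0,0]
    - [0,-0.0278,0.0038,0,0,0,0]

```text
time_s: 24.08
position: [451.9, -81.0, 29.8]
orientation: [180.0, -0.0, -16.4]
contact_force: [0.3, 0.1, -1.7]
width: 0.233
finger_force: 30.0
```

```bash
python3 look.py w12 slice fence_l jig
```

```text
{'time_s': np.float64(24.08), 'position': array([451.88, -80.99,  29.78]), 'orientation': array([180. ,  -0. , -16.4]), 'contact_force': array([ 0.28,  0.06, -1.7 ]), 'torque': array([0.09, 0.02, 0.02]), 'width': np.float64(0.23)}
slice 0.37 [255.   0. 310. 341.] z 60.8 rect [460.2 -82.5] [22.  74.5] 73.4 tool-rel 8.4 0.9
jig 0.68 [155.   0. 419. 107.] z 42.6 rect [ 553.6 -111.2] [110.5  38.6] 73.8 tool-rel 106.1 -0.2
```

Emit:
step_arm:
  series:
    - [0,-0.0096,0.0028,0,0,0,0]
    - [0,-0.0211,0.0062,0,0,0,0]
    - [0,-0.0326,0.0096,0,0,0,0]
    - [0,-0.0441,0.013,0,0,0,0]
    - [0,-0.0518,0.0152,0,0,0,0]

```text
time_s: 24.9
position: [399.5, -65.6, 29.8]
orientation: [180.0, 0.0, -16.4]
contact_force: [0.1, -1.0, -1.9]
width: 0.235
finger_force: 30.0
```

Emit:
step_arm:
  series:
    - [0,0,0,0.01,0,0,0]
    - [0,0,0,0.035,0,0,0]
    - [0,0.01,0.012,0.07,0,0,0.5]
    - [0,0.03,0.035,0.11,0,0,1]
    - [0,0.05,0.06,0.15,0,0,2]

```text
time_s: 25.52
position: [451.3, -5.4, 182.1]
orientation: [180.0, -0.1, -14.4]
contact_force: [1.0, -1.8, -1.7]
width: 0.236
finger_force: 30.0
```

```bash
python3 look.py w13 slice fence_l stop jig
```

```text
{'time_s': np.float64(25.52), 'position': array([451.27,  -5.44, 182.07]), 'orientation': array([ 1.800e+02, -9.000e-02, -1.442e+01]), 'contact_force': array([ 0.98, -1.75, -1.66]), 'torque': array([0.01, 0.01, 0.01]), 'width': np.float64(0.24)}
slice 0.97 [344.   0. 413.  33.] z 53.2 rect [ 591.8 -120.1] [53.7 19.5] 76.0 tool-rel 164.7 -76.1
fence_l 0.3 [309.   2. 444.  98.] z 42.6 rect [ 570.2 -115.6] [109.7  73. ] 74.1 tool-rel 142.6 -77.1
jig 0.75 [305.   0. 441. 100.] z 42.6 rect [ 570.1 -115.9] [110.3  73. ] 74.1 tool-rel 142.6 -77.4
jig 0.74 [509. 242. 560. 288.] z 22.4 rect [ 318.4 -270. ] [10.4 41.2] 15.2 tool-rel -62.8 -289.3
```

View pics/w13.png

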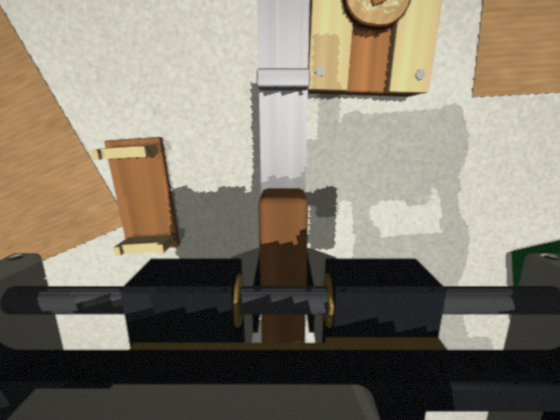

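The wrist view shows the slice (px 377,10) left seated on the jig, and the lifter free. Returning it to the stand.

Emit:
step_arm:
  series:
    - [0,0.003,0.014,-0.002,0,0,0.4]
    - [0,0.009,0.044,-0.01,0,0,1.2]
    - [0,0.017,0.082,-0.03,0,0,2.3]
    - [0,0.024,0.12,-0.055,0,0,3.3]
    - [0,0.027,0.145,-0.075,0,0,4]

```text
time_s: 26.4
position: [476.5, 140.7, 102.6]
orientation: [180.0, 0.2, -10.4]
contact_force: [0.7, 0.8, -1.6]
width: 0.236
finger_force: 30.0
```

Emit:
step_arm:
  series:
    - [0,0,0.008,-0.015,0,0,0]
    - [0,0,0.0097,-0.027,0,0,0]
    - [0,0,0.0097,-0.034,0,0,0]
    - [0,0,0.0097,-0.034,0,0,0]

```text
time_s: 26.9
position: [477.4, 148.0, 70.5]
orientation: [180.0, 0.0, -10.5]
contact_force: [0.1, 0.0, -1.6]
width: 0.238
finger_force: 30.0
```

```bash
python3 look.py w14 lifter stand
```

```text
{'time_s': np.float64(26.9), 'position': array([477.37, 148.03,  70.54]), 'orientation': array([ 1.7998e+02,  3.0000e-02, -1.0460e+01]), 'contact_force': array([ 0.06,  0.05, -1.61]), 'torque': array([ 0.01,  0.05, -0.01]), 'width': np.float64(0.24)}
lifter 0.95 [256.   0. 310. 345.] z 101.6 rect [486.  147.4] [22.1 74.6] 79.6 tool-rel 8.6 1.0
lifter 0.54 [306. 335. 313. 340.] z 14.3 rect [378.5 144.8] [6.7 1.8] 82.4 tool-rel -96.6 -21.1
stand 0.83 [242. 127. 329. 254.] z 40.2 rect [540.2 137.2] [52.   9.9] 79.2 tool-rel 63.7 0.7
```

Emit:
step_arm:
  series:
    - [0,0.0009,0.0012,-0.008,0,0,0]
    - [0,0.0009,0.0012,-0.018,0,0,0]
    - [0,0.0009,0.0012,-0.027,0,0,0]
    - [0,0.0009,0.0012,-0.033,0,0,0]
    - [0,0.0009,0.0012,-0.037,0,0,0]

```text
time_s: 27.68
position: [478.2, 150.0, 33.2]
orientation: [180.0, 0.0, -10.4]
contact_force: [0.5, -0.0, -1.9]
width: 0.24
finger_force: 30.0
```

Emit:
step_arm:
  series:
    - [0,0,0,-0.0015,0,0,0]
    - [0,0,0,-0.003,0,0,0]
    - [0,0,0,-0.0036,0,0,0]
    - [0,0,0,-0.0036,0,0,0]

```text
time_s: 28.18
position: [478.5, 150.0, 30.3]
orientation: [-180.0, -0.0, -10.4]
contact_force: [-0.5, -0.6, -2.1]
width: 0.239
finger_force: 30.0
```

Emit:
step_arm:
  series:
    - [0,0,0,-0.0003,0,0,0]
    - [0,0,0,-0.0006,0,0,0]
    - [0,0,0,-0.0006,0,0,0]

```text
time_s: 28.55
position: [478.5, 150.0, 29.9]
orientation: [-180.0, -0.0, -10.4]
contact_force: [-1.5, -1.0, 4.0]
width: 0.24
finger_force: 30.0
```

Contact with the stand (Fz up about 6 N). Releasing evenly and rising.

Emit:
step_arm:
  series:
    - [26,0,0,0,0,0,0]
    - [30,0,0,0,0,0,0]
    - [40,0,0,0,0,0,0]
    - [55,0,0,0,0,0,0]
    - [70,0,0,0,0,0,0]

```text
time_s: 29.18
position: [478.4, 150.0, 29.5]
orientation: [180.0, 0.0, -10.4]
contact_force: [-0.6, 0.8, -0.5]
width: 0.57
finger_force: 0.0
```

Emit:
step_arm:
  series:
    - [70,0,0,0.01,0,0,0]
    - [70,0,0,0.035,0,0,0]
    - [70,0,0,0.08,0,0,0]
    - [70,0,0,0.13,0,0,0]
    - [70,0,0,0.18,0,0,0]

```text
time_s: 29.8
position: [478.1, 150.0, 211.9]
orientation: [-180.0, -0.0, -10.4]
contact_force: [0.9, 0.4, -0.5]
width: 0.699
finger_force: 0.0
```

Emit:
step_arm:
  series:
    - [70,0.01,-0.03,0.02,0,0,0]
    - [70,0.02,-0.08,0.03,0,0,0]
    - [70,0.03,-0.12,0.04,0,0,0]
    - [70,0.03,-0.15,0.05,0,0,0]
    - [70,0.03,-0.15,0.05,0,0,0]

```text
time_s: 30.42
position: [508.7, -1.7, 260.8]
orientation: [180.0, -0.1, -10.6]
contact_force: [-0.3, 0.4, -0.2]
width: 0.7
finger_force: 0.0
```

```bash
python3 look.py w15 lifter stand slice stop fence_l jig
```

```text
{'time_s': np.float64(30.42), 'position': array([508.68,  -1.67, 260.78]), 'orientation': array([ 1.7999e+02, -1.2000e-01, -1.0570e+01]), 'contact_force': array([-0.26,  0.44, -0.18]), 'torque': array([ 0.07,  0.03, -0.01]), 'width': np.float64(0.7)}
lifter 0.91 [150. 124. 183. 269.] z 61.0 rect [479.8 150.3] [22.1 87.7] 79.9 tool-rel -56.3 144.1
lifter 0.56 [214. 313. 229. 339.] z 18.2 rect [322.6 138.5] [ 9.  18.2] 74.4 tool-rel -208.6 103.6
stand 0.94 [148. 176. 209. 262.] z 36.0 rect [492.  146.3] [ 52.3 108. ] 79.1 tool-rel -43.6 142.4
slice 0.81 [350.  57. 404. 114.] z 55.2 rect [ 608.  -125.6] [53.3 55.3] 35.8 tool-rel 120.4 -103.6
stop 0.64 [346.  29. 424.  79.] z 66.6 rect [ 648.6 -138. ] [17.3 17. ] 77.2 tool-rel 162.6 -108.3
stop 0.62 [341.  47. 376.  76.] z 57.6 rect [ 636.8 -110.6] [10.  36.1] 29.1 tool-rel 145.9 -83.6
fence_l 0.88 [344.  48. 379.  74.] z 57.6 rect [ 636.6 -110.3] [10.  35.3] 29.1 tool-rel 145.7 -83.3
fence_l 0.73 [386.  46. 416.  84.] z 57.8 rect [ 623.8 -155.3] [36.1 10.7] 29.1 tool-rel 141.3 -129.9
jig 0.75 [317.   6. 436. 158.] z 57.2 rect [ 635.8 -134.4] [78.4 43. ] 73.4 tool-rel 149.3 -107.1
jig 0.69 [388.  44. 418.  84.] z 57.8 rect [ 623.7 -155.3] [35.9 10.7] 29.1 tool-rel 141.3 -130.0
```

```bash
python3 -c "
from cell import ctrl
print(ctrl.close_job())"
```

```text
the job is handed in; nothing more can be done
None
```

The slice is in the V-stop: pressed to about 9 N with both fences bearing, and the stop did not shift. The lifter is back in its stand, and the job was handed in at about 30.5 s; no verdict came back.

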